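# Go/no-go check of a centrifuge adapter sleeve

## Task

Take the purple sleeve that stands on the yellow mat and slide it onto the slanting gauge pin as far as it will go, to find out whether it goes fully home on the collar. Then pull it off and leave it standing upright in the green tray if it went fully home, or in the red tray if it stopped short. Leave the sleeve on the grey mat and everything else where it is.

Things in the scene. Friction and masses are not known exactly. Their poses are not given: they have to be found in the camera images.
- sleeve_a: Purple plastic sleeve, an upright tube 110 mm long, 44 mm outside, 34 mm bore, open at both ends, 80 g. Origin: centre of its lower end; z up along the tube. sleeve_a and sleeve_b look alike; one stands on the yellow mat, one on the grey. One of them has its bore choked to 17 mm from 40 to 70 mm along it: the pin stops there, the sleeve 40 mm short of the collar.
- sleeve_b: Purple plastic sleeve, an upright tube 110 mm long, 44 mm outside, 34 mm bore, open at both ends, 80 g. Origin: centre of its lower end; z up along the tube. sleeve_a and sleeve_b look alike; one stands on the yellow mat, one on the grey. One of them has its bore choked to 17 mm from 40 to 70 mm along it: the pin stops there, the sleeve 40 mm short of the collar.
- gauge_pin: Bright steel pin, 28 mm diameter, 80 mm long, last 9 mm tapering to a flat 21 mm tip. Origin: where the pin rises from the centre of the collar's upper face, 85 mm above the table (a fitting sleeve's end comes to rest there). z runs along the pin to its tip and leans 30 degrees from vertical, roughly towards the robot; y is level.
- gauge: Fixed stand of the pin: aluminium base 150 x 100 x 16 mm, slanting dark column with a collar 50 mm in diameter and 12 mm thick under the pin. Origin: on the table, 20 mm nearer the robot than the pin's foot; its yaw varies, the pin leans to its -x.
- intake: Yellow square mat 100 x 100 mm, 6 mm thick, fixed, with the sleeve to be tested standing near its middle. Origin: centre of its underside on the table.
- waiting: Grey square mat, same size, fixed, with the sleeve that waits its turn (not to be touched). Origin: centre of its underside.
- green_tray: Green open tray for sleeves that fit, fixed, 190 (its x) x 110 (its y) x 26 mm high, walls and floor 4 mm thick. Origin: centre of its underside; its x points roughly away from the robot. An earlier sleeve stands in its far half (about x = +45 mm); the near half (about x = -45 mm) is free.
- red_tray: Red open tray for sleeves that do not fit; size, axes and arrangement as the green tray.
- passed_sleeve: Purple sleeve, 44 mm diameter and 110 mm high, already standing in the far half of the green tray. Origin: centre of its lower end.
- failed_sleeve: Purple sleeve, 44 mm diameter and 110 mm high, already standing in the far half of the red tray. Origin: centre of its lower end.
- wash_bottle: Bystander: white bottle with a red label, 66 mm diameter, 170 mm high, behind the gauge. Origin: centre of its underside.
- beaker: Bystander: glass beaker, 72 mm rim diameter, 90 mm high, behind the gauge. Origin: centre of its underside.
- label_block: Bystander: white block of paper labels, 75 x 75 x 25 mm, at the right near the robot. Origin: centre of its underside.
- marker: Bystander: white marker pen with a blue cap, 130 mm long, 14 mm thick, lying at the left near the robot. Origin: middle of its underside.
Not all that is in view belongs to the job. What is shaped like the sleeve_b but blue or orange is not meant.

How it is judged (in metres and radians):
On the way:
1. the sleeve from the yellow mat is on the gauge pin as far as it will go: fully home on the collar (within 8 mm), or, if choked, against the choke (within 8 mm) (((z of sleeve_a in the frame of gauge_pin between -0.01 and 0.008 m and angle between the z axis of sleeve_a and the z axis of gauge_pin, either way round below 0.2 rad and x of sleeve_a in the frame of gauge_pin between -0.01 and 0.01 m and y of sleeve_a in the frame of gauge_pin between -0.01 and 0.01 m) or (z of sleeve_b in the frame of gauge_pin between -0.01 and 0.048 m and angle between the z axis of sleeve_b and the z axis of gauge_pin, either way round below 0.2 rad and x of sleeve_b in the frame of gauge_pin between -0.01 and 0.01 m and y of sleeve_b in the frame of gauge_pin between -0.01 and 0.01 m))), for 0.1 s.
At the end, for the whole second after the job is handed in: The tested sleeve stands upright (within 0.15 rad), released and at rest on the floor of the tray, its axis inside the walls: the green tray if it fits the pin, the red if it is choked. The other sleeve still stands on the grey mat, within 40 mm of the mat's origin ((((x of sleeve_a in the frame of green_tray between -0.075 and 0.075 m and y of sleeve_a in the frame of green_tray between -0.035 and 0.035 m and z of sleeve_a in the frame of green_tray below 0.012 m and angle between sleeve_a's own z axis and vertical below 0.15 rad and linear speed of sleeve_a below 0.02 m/s) and distance between sleeve_b and waiting below 0.04 m) or ((x of sleeve_b in the frame of red_tray between -0.075 and 0.075 m and y of sleeve_b in the frame of red_tray between -0.035 and 0.035 m and z of sleeve_b in the frame of red_tray below 0.012 m and angle between sleeve_b's own z axis and vertical below 0.15 rad and linear speed of sleeve_b below 0.02 m/s) and distance between sleeve_a and waiting below 0.04 m))); the robot touches nothing.
It fails at once if the sleeve waiting on the grey mat is taken or knocked away (not (distance between any of sleeve_a, sleeve_b and waiting below 0.04 m)).
It fails at once if a bystander is disturbed: an earlier sleeve in a tray, the bottle, the beaker, the label block or the marker moved more than 30 mm (distance of any of passed_sleeve, failed_sleeve, wash_bottle, beaker, label_block, marker from where it was at the start of the episode above 0.03 m).
It also fails if it takes over 45 s, if anything falls off the work surface, if the arm or the gripper's body presses on something with over 40 N, if the wrist force passes 120 N, or if a joint passes its speed limit or range.

## Robot

A 7-joint arm with a two-finger parallel gripper is mounted at the origin on the work surface. World frame = base frame: x ahead of the robot, y to its left, z up, the work surface at z = 0. Lengths are in mm, angles in rad, forces in N, time in s.
With the tool pointing down it reaches from about 400 to 875 mm from the base axis. Payload 4.4 kg.
Tool frame: the origin (TCP) lies between the finger pads; the fingertips stand 17 mm ahead of it and the grasp point (between the pads) lies 2 mm behind it; z points along the fingers, y is the line along which they close (so a half turn about z gives the same grasp; the last joint's range is limited). The gripper opens to 85 mm and grips with 20 to 120 N. Pads are 22 mm wide; open, the fingers measure 114 mm over their backs; the gripper's body (76 mm by 85 mm) begins 54 mm behind the grasp point. The pads swing forward as they close: fully open they stand 13 mm farther back than shut.
Start: joints at [-1.408, 0.628, 0.038, 1.517, -0.027, 0.996, -0.02], TCP at [147.401, 633.08, 248.313] pointing down, gripper open.
Joint ranges: [-3.06, 3.06], [-0.37, 2.12], [-1.25, 1.32], [0.18, 2.47], [-1.1, 4.24], [0.23, 1.98], [-2.94, 2.94]. Speed limits (rad/s): [2.57, 2.57, 3.14, 3.14, 3.14, 3.14, 3.14].

## Interface

Orientations are given as [roll, pitch, yaw] about the fixed x, y, z axes, in that order (R = Rz(yaw) Ry(pitch) Rx(roll)).
In Python, from cell import sensors, get_image, ctrl gives the robot as it stands.
- The arm moves only by the tool send_rows, never from a script. Its argument "series" is a list of rows, each a list of 3 entries, a list of its own where there are three numbers: the finger opening in mm, from 0 to 85.4, then the shift along the world's x, y, z in units of 60 mm (1.0 is 60 mm), then the turn, a rotation vector about the world's x, y, z in units of 5 degrees (1.0 is 5 degrees). A call has 1 to 8 rows; each row shifts and turns the commanded pose from where the row before left it; what a row does not reach is not made up. A row lasts 1/8 s, in which the tool goes at most 62.5 mm and 10.7 degrees, less where a joint would pass 70% of its speed; a pose out of reach is approached as far as the arm can. A call is refused whole if a number of a shift passes 1 or a number of a turn 1, either way. A call with a gripper value outside its range is refused whole. The fingers move at their own pace and stop on an object; the grip force is fixed at half the most. Time passes only in rows, so rows that do not move let the fingers close. It gives the time, the measured TCP pose, the force, the opening and the grip force at its end, in the units of the state.
- sensors.read_state(): the state, without advancing time (a new reading comes with each control period).
- get_image(name): name is "scene" or "side" or "wrist"; returns a dict with "img" (480x640x3 uint8, red, green, blue), "depth" (480x640 float32, mm along the optical axis (not along the pixel's ray), 0 where there is no reading), "vfov" (degrees; the focal length in pixels is half the picture's height over the tangent of half this angle, whatever the lens; pixels are square), "cx", "cy" (the principal point, pixels), "k1" (the pictures are not rectified: a ray, as slopes to the right and down, at radius r is drawn at 1 + k1 r^2 times it, then the intrinsics apply), "world_to_cam" (4x4, takes a point from world to camera coordinates). Camera axes: x right, y down, z forward; pixel columns grow to the right and rows downward; lengths in mm; the calibration is good to about 2 mm. A picture is of the moment at which its call begins.
- ctrl.finish_job(): hands the job in; it is judged then, once.
The state is a dict: "clock": time; "qpos": joint angles; "qd": joint speeds; "tau": joint torques, N m; "eef_pos": TCP position; "tool_rot": TCP orientation; "force": force on the tool from outside, world axes, zero at the start; "torque": the same for the moment, N m; "width": finger opening in mm; "gripper_force": force on a finger pad.
Only numpy, scipy, OpenCV 4.12 (cv2) and the standard library are available. Lean on these libraries where they do the work, as an engineer would, in place of code of your own. Each camera call takes 0.05 s, during which the arm holds its last target. There are 200 camera calls.

## Working session

There is one attempt and no reset: what is moved stays moved. The work goes in short steps, Python scripts to look and compute and a tool call to move; the robot and the scene stay as the last step left them, time stands still between calls to the robot, and variables do not carry over. Pictures are saved under pics/ and viewed, at most 10 in all, crops included, and the job is handed in when it is done.

Besides the shell and the picture viewer there is one more tool, called after "Request:" by a JSON object that holds its "name" and its "arguments". send_rows: Moves the arm, as the interface text tells. Its arguments: {"type":"object","properties":{"series":{"type":"array"}},"required":["series"]}

```bash
mkdir -p pics; ls; cat > h.py <<'E'
import numpy as np, cv2
from cell import sensors, get_image, ctrl
def fx(d): return 240/np.tan(np.radians(d["vfov"]/2))
def cloud(d):
    f=fx(d); K=np.array([[f,0,d["cx"]],[0,f,d["cy"]],[0,0,1]])
    v,u=np.mgrid[:480,:640]
    p=cv2.undistortPoints(np.stack([u,v],-1).reshape(-1,1,2).astype(np.float64),K,np.array([d["k1"],0,0,0.])).reshape(480,640,2)
    z=d["depth"].astype(float)
    c=np.dstack([p*z[...,None],z,np.ones_like(z)])
    w=c@np.linalg.inv(np.array(d["world_to_cam"])).T
    w=w[...,:3]; w[z<=0]=np.nan
    return w
def save(d,n): cv2.imwrite(f"pics/{n}.png",d["img"][...,::-1])
E
python3 - <<'E'
from h import *
for n in["scene","side","wrist"]:
    d=get_image(n);save(d,n+"0");np.save(n+"0.npy",d,allow_pickle=True)
    print(n,d["vfov"],d["cx"],d["cy"],d["k1"],(d["depth"]>0).mean(),np.linalg.inv(d["world_to_cam"])[:3].round(2).tolist())
a=cv2.imread("pics/scene0.png")
print({k:v for k,v in sensors.read_state().items()})
E
```

```text
pics
scene 49.992592134250415 314.865422342202 243.82211785094105 0.04442744821726991 0.9960807291666667 [[-0.89, 0.37, -0.27, 847.74], [0.45, 0.74, -0.5, 500.89], [0.02, -0.56, -0.83, 966.56]]
side 57.46990600888868 321.57084451596216 242.02505942338274 -0.07969716936665285 0.9959733072916667 [[0.97, -0.14, 0.18, 405.25], [-0.23, -0.57, 0.79, -741.86], [-0.01, -0.81, -0.59, 648.78]]
wrist 61.21226767332828 324.88827457123 237.8227653486763 -0.06982392818190127 0.996162109375 [[0.23, 0.94, 0.27, 79.37], [0.97, -0.22, -0.07, 647.98], [-0.0, 0.28, -0.96, 373.95]]
{'clock': 0.15, 'qpos': array([-1.40782562,  0.62914008,  0.03845527,  1.51810713, -0.02701386,
        0.99631301, -0.01998478]), 'qd': array([ 0.00019359, -0.00355006, -0.00048251, -0.00215064,  0.00042216,
        0.00151059, -0.00043292]), 'tau': array([ 2.98663319e-03, -5.63804948e+01,  1.22809768e+00, -1.93651092e+01,
        1.10328730e-02,  7.32652115e-03, -7.86634672e-06]), 'eef_pos': array([147.27525579, 632.64523669, 247.606261  ]), 'tool_rot': array([-3.14014287e+00, -9.78084246e-07,  2.91282477e+00]), 'force': array([-0.65691125,  0.24752762,  1.01538487]), 'torque': array([-0.00296083, -0.03279862,  0.00449664]), 'gripper_force': 0.0, 'width': 85.68781688184865}
```

View pics/scene0.png

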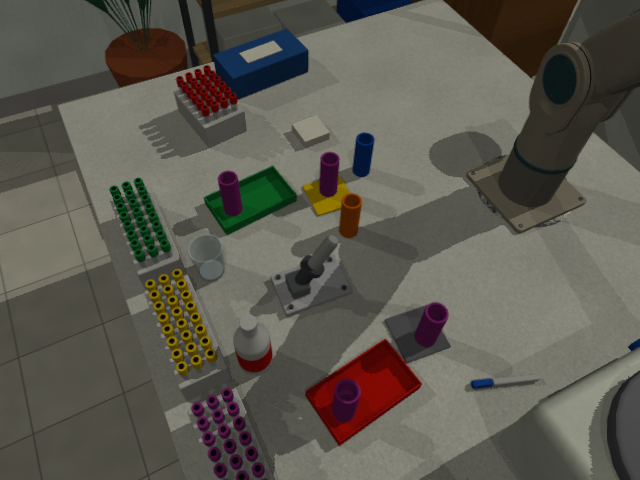

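View pics/side0.png

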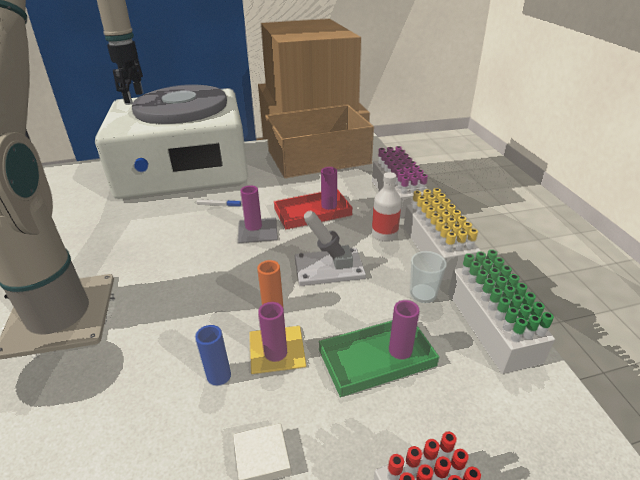

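Scene view: purple sleeves are at (329,173) on the yellow mat (the one I want), (432,325) on the grey mat, (228,192) in the green tray and (347,398) in the red tray. The blue (363,155) and orange (350,215) tubes are decoys. The gauge pin runs from about (312,265) to (333,242).

```bash
cat > m.py <<'E'
from h import *
def hsv(d): return cv2.cvtColor(d["img"],cv2.COLOR_RGB2HSV)
def comps(m,amin):
    n,l,s,c=cv2.connectedComponentsWithStats(m.astype(np.uint8))
    return [(l==i,c[i].round()) for i in range(1,n) if s[i,4]>amin]
cols={"purple":((140,80,30),(165,255,255)),"blue":((105,120,40),(120,255,255)),"orange":((7,150,60),(16,255,255)),"yellow":((20,150,60),(30,255,255)),"green":((60,120,30),(75,255,255)),"red":((0,180,50),(3,255,255))}
E
cat > a.py <<'E'
from m import *
for n in["scene","side"]:
    d=np.load(n+"0.npy",allow_pickle=True).item();w=cloud(d);H=hsv(d)
    ok=(w[...,0]>150)&(w[...,0]<900)&(abs(w[...,1])<500)&(w[...,2]>-5)
    for k in cols:
        for m,c in comps(cv2.inRange(H,*cols[k])>0,250):
            m=m&ok
            if m.sum()<200: continue
            P=w[m]
            if k in("purple","blue","orange"):
                t=P[:,2]; top=P[t>np.percentile(t,98)-6]
                mid=P[(t<np.percentile(t,98)-10)]
                # circle fit r=22 to outer surface
                cc,r=cv2.minEnclosingCircle(top[:,:2].astype(np.float32))
                print(n,k,c,"zmax",np.percentile(t,98).round(1),"topcirc",np.round(cc,1),round(r,1))
            else:
                zt=np.median(P[:,2]) if k=="yellow" else np.percentile(P[:,2],90)
                Q=P[abs(P[:,2]-zt)<5][:,:2].astype(np.float32)
                print(n,k,c,"z",zt.round(1),cv2.minAreaRect(Q))
    # gauge region points
    g=ok&(w[...,0]>350)&(w[...,0]<800)&(abs(w[...,1])<250)&(H[...,1]<60)
    P=w[g]
    hi=g&(w[...,2]>90)
    for m,c in comps(hi,60):
        Q=w[m];print(n,"high grey",c,m.sum(),np.percentile(Q,[1,99],axis=0).round(0).tolist())
    mat=g&(abs(w[...,2]-6)<3)&(H[...,2]<90)
    for m,c in comps(mat,250): print(n,"dark mat",c,m.sum(),cv2.minAreaRect(w[m][:,:2].astype(np.float32)))
E
python3 a.py
```

```text
scene purple [329. 173.] zmax 117.1 topcirc [ 435.5 -202.9] 22.9
scene purple [230. 193.] zmax 115.5 topcirc [ 662.5 -251.5] 22.9
scene purple [431. 324.] zmax 117.1 topcirc [440.2 224.9] 23.3
scene purple [345. 400.] zmax 115.3 topcirc [657.8 278.6] 22.0
scene purple [233. 409.] zmax 116.7 topcirc [840.3 216.6] 35.5
scene purple [218. 416.] zmax 116.3 topcirc [865.4 217.5] 35.2
scene purple [203. 424.] zmax 117.2 topcirc [890.1 217.4] 35.2
scene blue [363. 154.] zmax 111.1 topcirc [ 330.4 -226.5] 23.0
scene orange [350. 215.] zmax 111.4 topcirc [449.  -78.9] 22.7
scene yellow [325. 197.] z 6.1 ((440.65899658203125, -192.39320373535156), (101.28889465332031, 98.4073715209961), 85.1119613647461)
scene yellow [194. 315.] z 111.9 ((838.714111328125, 22.39887237548828), (200.2195281982422, 18.537813186645508), 89.93338012695312)
scene yellow [181. 321.] z 112.1 ((864.578369140625, 22.019386291503906), (201.86228942871094, 18.518978118896484), 89.80546569824219)
scene yellow [167. 327.] z 112.3 ((890.2625122070312, 22.57097625732422), (199.9550018310547, 18.304277420043945), 89.9574966430
[... 1390 characters left out ...]
436.2 222.7] 24.7
side purple [403. 329.] zmax 114.9 topcirc [ 661.9 -256.1] 21.7
side purple [273. 330.] zmax 117.2 topcirc [ 434.4 -205.3] 22.1
side orange [266. 281.] zmax 112.1 topcirc [447.1 -81.9] 21.6
side yellow [256. 345.] z 6.1 ((401.2012634277344, -176.61354064941406), (66.57353973388672, 22.424407958984375), 89.1257095336914)
side green [540. 318.] z 114.4 ((876.2391967773438, -319.1650695800781), (43.23548889160156, 42.628761291503906), 1.8479419946670532)
side high grey [388. 195.] 709 [[730.0, 79.0, 91.0], [789.0, 124.0, 171.0]]
side high grey [319. 228.] 495 [[540.0, -7.0, 90.0], [607.0, 27.0, 158.0]]
side high grey [426. 265.] 84 [[733.0, -154.0, 90.0], [799.0, -86.0, 93.0]]
```

```bash
cat > b.py <<'E'
from m import *
from scipy.optimize import least_squares
def axis(p): 
    y=p[2]; return np.array([-.5*np.cos(y),-.5*np.sin(y),np.sqrt(.75)])
def resid(p,P,full=False):
    a=axis(p);v=P-[p[0],p[1],85];s=v@a;r=np.linalg.norm(v-s[:,None]*a,axis=1)
    return (r,s) if full else r-14
for n in["scene","side"]:
    d=np.load(n+"0.npy",allow_pickle=True).item();w=cloud(d).reshape(-1,3)
    P=w[(w[:,0]>530)&(w[:,0]<640)&(abs(w[:,1]-15)<45)&(w[:,2]>92)]
    p=np.array([588,15,0.])
    for tol in(15,8,5,4):
        r,s=resid(p,P,True);Q=P[(s>8)&(s<68)&(abs(r-14)<tol)]
        p=least_squares(resid,p,args=(Q,),loss="soft_l1").x
    r,s=resid(p,P,True)
    print(n,p.round(3),"axis",axis(p).round(3),len(Q),np.std(resid(p,Q)).round(2),"smax",np.percentile(s[r<12],[50,98]).round(1))
    # base plate
    B=w[(w[:,0]>450)&(w[:,0]<700)&(abs(w[:,1]-15)<110)&(abs(w[:,2]-16)<3)].astype(np.float32)
    print("base",cv2.minAreaRect(B[:,:2]))
    cyl=lambda q,Z:np.hypot(Z[:,0]-q[0],Z[:,1]-q[1])-22
    for c in[(435,-204),(440,224),(660,-253),(657,276),(448,-80),(330,-226)]:
        Z=w[(np.hypot(w[:,0]-c[0],w[:,1]-c[1])<29)&(w[:,2]>40)&(w[:,2]<105)]
        Z=Z[np.hypot(Z[:,0]-c[0],Z[:,1]-c[1])>18]
        q=least_squares(cyl,c,args=(Z,),loss="soft_l1").x
        print(c,len(Z),q.round(1),np.std(cyl(q,Z)).round(2))
d=np.load("scene0.npy",allow_pickle=True).item()
cv2.imwrite("pics/crop1.png",cv2.resize(d["img"][130:310,240:400,::-1],None,fx=3.3,fy=3.3,interpolation=cv2.INTER_CUBIC))
E
python3 b.py
```

```text
scene [ 5.87049e+02  1.40280e+01 -7.40000e-02] axis [-0.499  0.037  0.866] 341 1.1 smax [79.1 82. ]Traceback (most recent call last):
  File "b.py", line 19, in <module>
    print("base",cv2.minAreaRect(B[:,:2]))
                 ~~~~~~~~~~~~~~~^^^^^^^^^
cv2.error: OpenCV(4.12.0) /io/opencv/modules/imgproc/src/convhull.cpp:143: error: (-215:Assertion failed) total >= 0 && (depth == CV_32F || depth == CV_32S) in function 'convexHull'
```

```bash
sed -i 's/B\[:,:2\]/np.ascontiguousarray(B[:,:2])/' b.py; python3 b.py
```

```text
scene [ 5.87049e+02  1.40280e+01 -7.40000e-02] axis [-0.499  0.037  0.866] 341 1.1 smax [79.1 82. ]
base ((558.7642822265625, 6.835174560546875), (240.246826171875, 138.99034118652344), 13.584640502929688)
(435, -204) 357 [ 436.  -204.9] 1.4
(440, 224) 380 [439.5 224.7] 0.99
(660, -253) 391 [ 662.7 -253.7] 1.65
(657, 276) 298 [657.2 277.5] 0.82
(448, -80) 366 [448.2 -80.3] 1.35
(330, -226) 370 [ 329.5 -227.7] 1.76
side [ 5.86207e+02  1.35390e+01 -9.20000e-02] axis [-0.498  0.046  0.866] 297 1.08 smax [78.5 81.2]
base ((567.444580078125, -18.01525115966797), (165.95376586914062, 191.35482788085938), 84.67916107177734)
(435, -204) 640 [ 434.6 -204. ] 0.85
(440, 224) 394 [438.8 223.3] 1.33
(660, -253) 684 [ 662.5 -253.2] 1.54
(657, 276) 337 [656.6 276.7] 1.6
(448, -80) 568 [447.5 -79.5] 1.24
(330, -226) 681 [ 328.3 -228.3] 0.87
```

View pics/crop1.png

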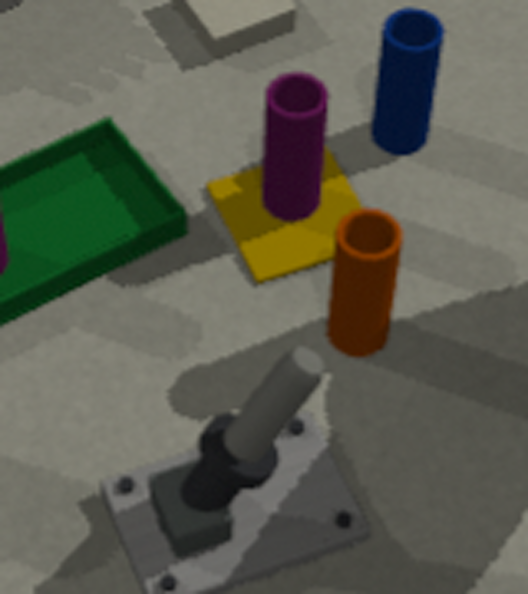

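The crop confirms it: the purple sleeve at crop (293,145) stands on the yellow mat, clear of the orange and blue tubes. I'm moving now.

Request:
{"name": "send_rows", "arguments": {"series": [[85,[0,0,0.8],[0,0,0]],[85,[0.7,-0.7,0],[0,0,0.5]],[85,[0.7,-0.7,0],[0,0,0.5]],[85,[0.7,-0.7,0],[0,0,0.67]],[85,[0.7,-0.7,0],[0,0,0]],[85,[0.7,-0.7,0],[0,0,0]],[85,[0.6,-0.8,0],[0,0,0]],[85,[0,-1,0],[0,0,0]]]}}

```text
clock: 1.15
eef_pos: [396.3, 313.1, 296.0]
tool_rot: [3.141, 0.002, 3.055]
force: [0.3, -0.2, 0.8]
width: 84.9
gripper_force: 0.0
```

Request:
{"name": "send_rows", "arguments": {"series": [[85,[0,-1,0],[0,0,0]],[85,[0,-1,0],[0,0,0]],[85,[0,-1,0],[0,0,0]],[85,[0,-1,0],[0,0,0]],[85,[0,-1,0],[0,0,0]],[85,[0,-1,0],[0,0,0]],[85,[0,0,0],[0,0,0]],[85,[0,0,0],[0,0,0]]]}}

```text
clock: 2.15
eef_pos: [393.3, -44.4, 296.2]
tool_rot: [3.141, -0.0, 3.058]
force: [-1.4, 0.1, -0.6]
width: 85.1
gripper_force: 0.0
```

Request:
{"name": "send_rows", "arguments": {"series": [[85,[0.3,-0.9,0],[0,0,0]],[85,[0.3,-0.9,0],[0,0,0]],[85,[0.1,-0.87,0],[0,0,0]],[85,[0,0,-0.7],[0,0,0]],[85,[0,0,-0.6],[0,0,0]],[85,[0,0,0],[0,0,0]],[85,[0,0,0],[0,0,0]]]}}

```text
clock: 3.02
eef_pos: [436.6, -204.3, 219.2]
tool_rot: [-3.142, 0.001, 3.061]
force: [0.7, -0.4, 0.8]
width: 85.0
gripper_force: 0.0
```

```bash
cat > c.py <<'E'
from m import *
import sys
d=get_image("wrist");w=cloud(d);H=hsv(d);save(d,sys.argv[1])
for m,c in comps(cv2.inRange(H,*cols["purple"])>0,150):
    P=w[m];P=P[np.isfinite(P[:,2])];z=np.percentile(P[:,2],98);T=P[P[:,2]>z-4]
    print(c,m.sum(),z.round(1),cv2.minEnclosingCircle(np.ascontiguousarray(T[:,:2]).astype(np.float32)))
print(sensors.read_state()["eef_pos"],sensors.read_state()["tool_rot"])
E
python3 c.py w1
```

```text
[322. 232.] 4530 117.6 ((436.26483154296875, -206.50030517578125), 22.074148178100586)
[296. 418.] 463 276.4 ((427.05474853515625, -210.96902465820312), 4.034057140350342)
[ 436.74187222 -204.67689391  219.62873095] [-3.14113944e+00  2.41706244e-03  3.06031082e+00]
```

Request:
{"name": "send_rows", "arguments": {"series": [[85,[0,0,-0.8],[0,0,0]],[85,[0,0,-0.7],[0,0,0]],[85,[0,0,-0.62],[0,0,0]],[85,[0,0,0],[0,0,0]],[40,[0,0,0],[0,0,0]],[35,[0,0,0],[0,0,0]],[35,[0,0,0],[0,0,0]],[35,[0,0,0],[0,0,0]]]}}

```text
clock: 4.08
eef_pos: [436.6, -205.5, 93.0]
tool_rot: [-3.141, 0.003, 3.059]
force: [-0.6, 1.1, 9.5]
width: 42.7
gripper_force: 59.7
```

Request:
{"name": "send_rows", "arguments": {"series": [[35,[0,0,0],[0,0,0]],[35,[0,0,0],[0,0,0]],[35,[0,0,0],[0,0,0]]]}}

```text
clock: 4.45
eef_pos: [436.6, -205.5, 93.1]
tool_rot: [-3.141, 0.003, 3.059]
force: [-0.7, 0.8, 9.5]
width: 42.8
gripper_force: 59.7
```

Request:
{"name": "send_rows", "arguments": {"series": [[35,[0,0,0.7],[0,0,0]],[35,[0,0,0.9],[0,0,0]],[35,[0,0,0.9],[0,0,0]],[35,[0,0.5,0.75],[0,0,0]],[35,[0,0.9,0],[0,0,0]],[35,[0.2,0.9,0],[0,0,0]],[35,[0.2,0.9,0],[0,0,0]],[35,[0.15,0.6,0],[0,0,0]]]}}

```text
clock: 5.45
eef_pos: [468.5, 25.8, 287.1]
tool_rot: [3.14, 0.002, 3.061]
force: [-0.8, -0.5, -0.2]
width: 42.5
gripper_force: 61.3
```

Request:
{"name": "send_rows", "arguments": {"series": [[35,[0,0,0],[-0.07,-0.85,0]],[35,[0,0,0],[-0.07,-0.85,0]],[35,[0,0,0],[-0.07,-0.86,0]],[35,[0,0,0],[-0.07,-0.86,0]],[35,[0,0,0],[-0.07,-0.86,0]],[35,[0,0,0],[-0.07,-0.85,0]],[35,[0,0,0],[-0.07,-0.85,0]],[35,[0,0,0],[0,0,0]]]}}

```text
clock: 6.45
eef_pos: [464.2, 18.1, 283.0]
tool_rot: [-3.128, 0.458, 3.059]
force: [0.4, -0.9, -0.7]
width: 42.4
gripper_force: 62.1
```

Request:
{"name": "send_rows", "arguments": {"series": [[35,[0,0,0],[0,0,0]],[35,[0,0,0],[0,0,0]]]}}

```text
clock: 6.7
eef_pos: [465.4, 18.5, 283.0]
tool_rot: [-3.128, 0.458, 3.058]
force: [1.0, 0.7, -1.0]
width: 42.6
gripper_force: 62.1
```

```bash
cat > e.py <<'E'
from m import *
import sys
from scipy.optimize import least_squares
from scipy.spatial.transform import Rotation as R
s=sensors.read_state();T=np.array(s["eef_pos"]);Rm=R.from_euler("xyz",s["tool_rot"])
z=Rm.apply([0,0,1]);print("tcp",T.round(1),"toolz",z.round(3),"y",Rm.apply([0,1,0]).round(3))
A=np.array([-.4983,.0414,.866]);F=np.array([586.6,13.8,85])
for n in["scene","side"]:
    d=get_image(n);save(d,sys.argv[1]+n);w=cloud(d);m=cv2.inRange(hsv(d),*cols["purple"])>0
    P=w[m];P=P[np.isfinite(P[:,2])]
    v=P-T;t=v@z;r=np.linalg.norm(v-t[:,None]*z,axis=1);P=P[(r<32)&(r>14)&(t>25)&(t<95)]
    b0,b1=Rm.apply([1,0,0]),Rm.apply([0,1,0])
    def f(q,P):
        a=z+q[2]*b0+q[3]*b1;a/=np.linalg.norm(a);v=P-(T+87*z+q[0]*b0+q[1]*b1);v=v-(v@a)[:,None]*a
        return np.linalg.norm(v,axis=1)-22
    q=least_squares(f,np.zeros(4),args=(P,),loss="soft_l1").x
    a=z+q[2]*b0+q[3]*b1;a/=np.linalg.norm(a);L=T+87*z+q[0]*b0+q[1]*b1
    t=(P-T)@z
    print(n,len(P),"std",np.std(f(q,P)).round(2),"q",q.round(3),"tmax",np.percentile(t,99).round(1),"low",L.round(1),"axis",(-a).round(3))
    s_=(L-F)@A;print("  s",s_.round(1),"off from pin axis (world)",(L-F-s_*A).round(1),"along x',y:",)
E
python3 e.py p1
```

```text
tcp [465.4  18.5 283. ] toolz [ 0.44  -0.05  -0.897] y [ 0.09   0.996 -0.012]
scene 621 std 1.13 q [1.206e+00 8.450e-01 1.000e-03 3.000e-03] tmax 85.4 low [502.6  15.  204.4] axis [-0.439  0.048  0.897]
  s 145.3 off from pin axis (world) [-11.6  -4.8  -6.4] along x',y:
side 585 std 1.13 q [ 1.928  1.125 -0.002  0.007] tmax 83.9 low [502.   15.4 204.1] axis [-0.442  0.044  0.896]
  s 145.4 off from pin axis (world) [-12.2  -4.5  -6.8] along x',y:
```

Request:
{"name": "send_rows", "arguments": {"series": [[35,[0,0,0],[0.04,-0.38,0.04]],[35,[0,0,0],[0.03,-0.37,0.04]],[35,[0,0,0],[0,0,0]],[35,[0,0,0],[0,0,0]]]}}

```text
clock: 7.3
eef_pos: [464.6, 17.2, 281.8]
tool_rot: [-3.136, 0.51, 3.058]
force: [0.1, 0.5, -0.1]
width: 43.2
gripper_force: 62.1
```

```bash
python3 e.py p2; python3 -c "
from cell import sensors;print(sensors.read_state()['qpos'].round(2))"
```

```text
tcp [464.6  17.2 281.8] toolz [ 0.486 -0.046 -0.873] y [ 0.086  0.996 -0.005]
scene 648 std 1.22 q [ 1.38e+00  7.79e-01  5.00e-03 -1.00e-03] tmax 84.9 low [505.8  14.1 205.2] axis [-0.482  0.047  0.875]
  s 144.4 off from pin axis (world) [-8.9 -5.7 -4.8] along x',y:
side 588 std 1.13 q [ 1.852  0.863  0.003 -0.003] tmax 84.1 low [505.4  14.2 205. ] axis [-0.483  0.049  0.874]
  s 144.4 off from pin axis (world) [-9.3 -5.5 -5.1] along x',y:
[ 0.08  0.17 -0.33  2.38  1.09  0.24  0.23]
```

Request:
{"name": "send_rows", "arguments": {"series": [[35,[0.16,0.1,0.08],[0,0,0]],[35,[0.16,-0.02,-0.28],[0,0,0]],[35,[0.16,-0.02,-0.29],[0,0,0]],[35,[0,0,0],[0.07,-0.2,0.05]],[35,[0,0,0],[0,0,0]],[35,[0,0,0],[0,0,0]]]}}

```text
clock: 8.15
eef_pos: [493.4, 21.7, 252.7]
tool_rot: [3.138, 0.528, 3.06]
force: [0.6, -0.6, -0.4]
width: 42.9
gripper_force: 62.1
```

```bash
python3 e.py p3; python3 -c "
from cell import sensors;print(sensors.read_state()['qpos'].round(2))"
```

```text
tcp [493.4  21.7 252.7] toolz [ 0.502 -0.038 -0.864] y [0.08  0.997 0.003]
scene 613 std 1.14 q [ 1.281  0.402  0.006 -0.006] tmax 85.0 low [536.1  18.8 176.9] axis [-0.497  0.043  0.867]
  s 105.0 off from pin axis (world) [1.8 0.7 1. ] along x',y:
side 534 std 1.13 q [ 1.898  0.502 -0.     0.004] tmax 83.6 low [535.5  19.  176.6] axis [-0.503  0.034  0.864]
  s 105.0 off from pin axis (world) [1.2 0.8 0.7] along x',y:
[ 0.11  0.28 -0.37  2.38  1.61  0.25 -0.27]
```

Request:
{"name": "send_rows", "arguments": {"series": [[35,[-0.025,-0.012,-0.013],[0,0,0]],[35,[0.08,-0.007,-0.14],[0,0,0]],[35,[0.085,-0.007,-0.15],[0,0,0]],[35,[0.085,-0.007,-0.15],[0,0,0]],[35,[0.085,-0.007,-0.14],[0,0,0]],[35,[0,0,0],[0,0,0]],[35,[0,0,0],[0,0,0]]]}}

```text
clock: 9.12
eef_pos: [511.7, 18.9, 217.0]
tool_rot: [3.138, 0.528, 3.06]
force: [-0.3, -0.7, -0.9]
width: 42.8
gripper_force: 62.1
```

```bash
python3 e.py p4; python3 - <<'E'
import cv2
from cell import sensors;print(sensors.read_state()['qpos'].round(2),sensors.read_state()['force'])
a=cv2.imread("pics/p4scene.png")[160:320,220:420];b=cv2.imread("pics/p4side.png")[120:280,220:420]
cv2.imwrite("pics/p4c.png",cv2.resize(cv2.hconcat([a,b]),None,fx=2,fy=2,interpolation=cv2.INTER_CUBIC))
E
```

```text
tcp [511.7  18.9 217. ] toolz [ 0.502 -0.038 -0.864] y [0.08  0.997 0.003]
scene 573 std 1.16 q [ 1.172e+00  5.570e-01  1.000e-03 -4.000e-03] tmax 85.5 low [554.4  16.2 141.3] axis [-0.501  0.042  0.865]
  s 64.9 off from pin axis (world) [ 0.1 -0.2  0.1] along x',y:
side 497 std 1.12 q [2.108 0.667 0.006 0.004] tmax 84.5 low [553.6  16.4 140.8] axis [-0.497  0.033  0.867]
  s 64.9 off from pin axis (world) [-0.7 -0.1 -0.4] along x',y:
[ 0.17  0.39 -0.46  2.38  1.92  0.33 -0.57] [ 0.10083721 -0.35362077 -1.08431166]
```

View pics/p4c.png

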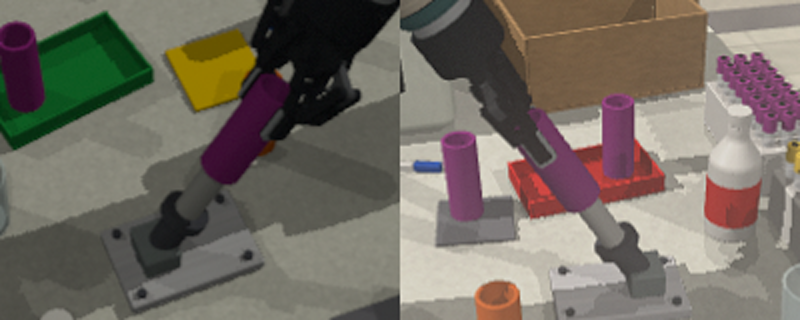

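Both views show the sleeve's lower end around the pin (crop (222,168) and (583,195)), 65 mm from the collar, with no contact force. I'm sliding it on slowly.

Request:
{"name": "send_rows", "arguments": {"series": [[35,[0.05,-0.004,-0.086],[0,0,0]],[35,[0.05,-0.004,-0.087],[0,0,0]],[35,[0.05,-0.004,-0.087],[0,0,0]],[35,[0.025,-0.002,-0.043],[0,0,0]],[35,[0,0,0],[0,0,0]],[35,[0,0,0],[0,0,0]]]}}

```text
clock: 9.98
eef_pos: [522.2, 18.1, 198.6]
tool_rot: [3.138, 0.528, 3.06]
force: [-0.4, 1.2, -1.1]
width: 42.6
gripper_force: 62.1
```

Request:
{"name": "send_rows", "arguments": {"series": [[35,[0.02,-0.002,-0.035],[0,0,0]],[35,[0.02,-0.002,-0.035],[0,0,0]],[35,[0.02,-0.002,-0.035],[0,0,0]],[35,[0.02,-0.002,-0.035],[0,0,0]],[35,[0,0,0],[0,0,0]]]}}

```text
clock: 10.6
eef_pos: [524.6, 18.1, 194.5]
tool_rot: [-3.141, 0.534, 3.065]
force: [-41.8, -1.9, 66.4]
width: 42.9
gripper_force: 68.6
```

```bash
python3 e.py p5;python3 - <<'E'
from m import *
A=np.array([-.4983,.0414,.866]);F=np.array([586.6,13.8,85])
for n in["scene","side"]:
    d=get_image(n);w=cloud(d);m=cv2.inRange(hsv(d),*cols["purple"])>0
    P=w[m]-F;t=P@A;r=np.linalg.norm(P-t[:,None]*A,axis=1);t=t[(r<26)&(t>-20)&(t<180)]
    print(n,"sleeve s range",np.percentile(t,[0.5,2,50,98,99.5]).round(1))
E
```

```text
tcp [524.6  18.1 194.5] toolz [ 0.508 -0.039 -0.861] y [ 0.077  0.997 -0.   ]
scene 553 std 1.17 q [1.324 0.587 0.007 0.003] tmax 85.2 low [567.7  15.3 119. ] axis [-0.502  0.035  0.864]
  s 38.9 off from pin axis (world) [ 0.5 -0.1  0.3] along x',y:
side 470 std 1.11 q [ 2.155e+00  4.560e-01  3.000e-03 -2.000e-03] tmax 83.5 low [566.9  15.2 118.6] axis [-0.505  0.041  0.862]
  s 38.9 off from pin axis (world) [-0.3 -0.2 -0.1] along x',y:
scene sleeve s range [ 40.5  42.6 100.  149.4 151.5]
side sleeve s range [ 41.6  43.6  86.3 149.1 149.8]
```

The sleeve stopped with about 78 N along the pin. Its ends are at s ≈ 40 and 150 mm in both views, which is 40 mm short of the collar, so it is choked and goes in the red tray. I'm pulling it off along the axis.

Request:
{"name": "send_rows", "arguments": {"series": [[35,[-0.05,0.004,0.087],[0,0,0]],[35,[-0.05,0.004,0.087],[0,0,0]],[35,[-0.1,0.008,0.173],[0,0,0]],[35,[-0.1,0.008,0.173],[0,0,0]],[35,[-0.15,0.012,0.26],[0,0,0]],[35,[-0.15,0.012,0.26],[0,0,0]],[35,[-0.1,0.008,0.173],[0,0,0]],[35,[0,0,0],[0,0,0]]]}}

```text
clock: 11.8
eef_pos: [485.3, 21.0, 263.5]
tool_rot: [3.138, 0.529, 3.059]
force: [-0.6, -0.0, -0.2]
width: 43.1
gripper_force: 62.1
```

```bash
python3 e.py p6
```

```text
tcp [485.3  21.  263.5] toolz [ 0.503 -0.038 -0.863] y [0.081 0.997 0.003]
scene 627 std 1.16 q [ 1.308  0.52   0.005 -0.006] tmax 84.8 low [528.   18.3 187.8] axis [-0.499  0.043  0.866]
  s 118.4 off from pin axis (world) [ 0.4 -0.4  0.2] along x',y:
side 558 std 1.09 q [2.342e+00 4.730e-01 5.000e-03 1.000e-03] tmax 84.2 low [527.1  18.3 187.2] axis [-0.499  0.037  0.866]
  s 118.4 off from pin axis (world) [-0.5 -0.4 -0.3] along x',y:
```

Request:
{"name": "send_rows", "arguments": {"series": [[35,[0,0,0.3],[0.065,0.86,0]],[35,[0,0,0],[0.065,0.86,0]],[35,[0,0,0],[0.065,0.86,0]],[35,[0,0,0],[0.065,0.86,0]],[35,[0,0,0],[0.065,0.86,0]],[35,[0,0,0],[0.065,0.86,0]],[35,[0,0,0],[0.065,0.86,0]],[35,[0,0,0],[0,0,0]]]}}

```text
clock: 12.9
eef_pos: [489.1, 13.3, 269.7]
tool_rot: [-3.121, 0.073, 3.056]
force: [0.3, -1.6, -0.3]
width: 42.5
gripper_force: 62.1
```

Request:
{"name": "send_rows", "arguments": {"series": [[35,[0,0.9,0],[0,0,0]],[35,[0.3,0.9,0],[0,0,0]],[35,[0.3,0.9,0],[0,0,0]],[35,[0.3,0.8,0],[0,0,0]],[35,[0.3,0.4,0],[0,0,0]],[35,[0,0,0],[0,0,0]],[35,[0,0,0],[0,0,0]]]}}

```text
clock: 13.78
eef_pos: [559.3, 246.7, 270.0]
tool_rot: [-3.119, 0.073, 3.058]
force: [0.5, -0.4, -1.3]
width: 42.8
gripper_force: 62.1
```

```bash
python3 e.py p7; python3 - <<'E'
from m import *
for n in["scene","side"]:
    d=get_image(n);w=cloud(d);H=hsv(d)
    m=((H[...,0]<6)|(H[...,0]>175))&(H[...,1]>150)
    P=w[m];P=P[(abs(P[:,0]-607)<130)&(abs(P[:,1]-263)<90)&(P[:,2]>20)&(P[:,2]<30)]
    print(n,len(P),cv2.minAreaRect(np.ascontiguousarray(P[:,:2]).astype(np.float32)))
E
```

```text
tcp [559.3 246.7 270. ] toolz [ 0.071 -0.029 -0.997] y [ 0.085  0.996 -0.023]
scene 454 std 0.71 q [ 1.699e+00  1.799e+00  2.000e-03 -1.000e-03] tmax 84.3 low [563.9 246.1 183.1] axis [-0.069  0.03   0.997]
  s 105.9 off from pin axis (world) [ 30.  227.9   6.4] along x',y:
side 407 std 1.47 q [ 1.692  0.308  0.003 -0.006] tmax 84.8 low [563.8 244.6 183.1] axis [-0.068  0.035  0.997]
  s 105.9 off from pin axis (world) [ 29.9 226.4   6.4] along x',y:
scene 749 ((607.1736450195312, 263.375732421875), (191.61228942871094, 111.06847381591797), 6.944793224334717)
side 142 ((605.717041015625, 260.233642578125), (191.4458465576172, 112.84992218017578), 7.648275375366211)
```

Request:
{"name": "send_rows", "arguments": {"series": [[35,[0.07,0.16,0],[0.16,0.4,0]],[35,[0,0,0],[0.17,0.41,0]],[35,[0,0,-0.8],[0,0,0]],[35,[0,0,-0.8],[0,0,0]],[35,[0,0,-0.8],[0,0,0]],[35,[0,0,-0.2],[0,0,0]],[35,[0,0,0],[0,0,0]],[35,[0,0,0],[0,0,0]]]}}

```text
clock: 14.98
eef_pos: [565.4, 258.3, 116.9]
tool_rot: [3.138, 0.004, 3.057]
force: [-0.3, 0.7, -0.3]
width: 43.1
gripper_force: 62.1
```

```bash
python3 e.py p8
```

```text
tcp [565.4 258.3 116.9] toolz [ 0.004  0.004 -1.   ] y [0.084 0.996 0.004]
scene 254 std 0.56 q [ 2.358e+00  1.867e+00  7.000e-03 -1.000e-03] tmax 83.5 low [563.6 260.6  29.9] axis [ 0.003 -0.003  1.   ]
  s -26.0 off from pin axis (world) [-36.  247.9 -32.6] along x',y:
side 303 std 1.41 q [ 1.781  0.25   0.002 -0.005] tmax 82.6 low [564.  259.   29.9] axis [-0.002  0.002  1.   ]
  s -26.3 off from pin axis (world) [-35.7 246.3 -32.3] along x',y:
```

Request:
{"name": "send_rows", "arguments": {"series": [[35,[0,0,-0.15],[0,0,0]],[35,[0,0,-0.15],[0,0,0]],[35,[0,0,-0.05],[0,0,0]],[35,[0,0,-0.04],[0,0,0]],[35,[0,0,0],[0,0,0]],[35,[0,0,0],[0,0,0]]]}}

```text
clock: 15.82
eef_pos: [564.2, 257.6, 91.4]
tool_rot: [3.14, 0.001, 3.058]
force: [-0.1, -0.7, -0.6]
width: 42.8
gripper_force: 62.0
```

Request:
{"name": "send_rows", "arguments": {"series": [[35,[0,0,-0.03],[0,0,0]],[35,[0,0,0],[0,0,0]],[35,[0,0,0],[0,0,0]]]}}

```text
clock: 16.2
eef_pos: [564.4, 257.7, 91.2]
tool_rot: [3.14, 0.002, 3.058]
force: [-2.1, -1.6, 10.4]
width: 43.0
gripper_force: 62.9
```

Contact with the tray floor (10 N). Opening the fingers and rising.

Request:
{"name": "send_rows", "arguments": {"series": [[55,[0,0,0],[0,0,0]],[85,[0,0,0],[0,0,0]],[85,[0,0,0],[0,0,0]],[85,[0,0,0],[0,0,0]],[85,[0,0,0],[0,0,0]],[85,[0,0,0],[0,0,0]]]}}

```text
clock: 16.95
eef_pos: [564.1, 257.5, 89.5]
tool_rot: [3.14, 0.001, 3.058]
force: [-0.6, -0.2, -0.9]
width: 85.0
gripper_force: 0.0
```

Request:
{"name": "send_rows", "arguments": {"series": [[85,[0,0,0.3],[0,0,0]],[85,[0,0,0.7],[0,0,0]],[85,[0,0,0.9],[0,0,0]],[85,[0,0,0.9],[0,0,0]],[85,[0,0,0],[0,0,0]],[85,[0,0,0],[0,0,0]]]}}

```text
clock: 17.7
eef_pos: [564.0, 257.1, 258.1]
tool_rot: [3.14, 0.001, 3.057]
force: [-0.4, -0.0, -0.8]
width: 84.8
gripper_force: 0.0
```

```bash
python3 - <<'E'
from m import *
for n in["scene","side"]:
    d=get_image(n);w=cloud(d);save(d,"end"+n)
    for m,c in comps(cv2.inRange(hsv(d),*cols["purple"])>0,250):
        P=w[m];P=P[(P[:,0]<800)]
        if len(P)<100: continue
        z=np.percentile(P[:,2],98);T=P[P[:,2]>z-5]
        print(n,c,z.round(1),cv2.minEnclosingCircle(np.ascontiguousarray(T[:,:2]).astype(np.float32)))
E
```

```text
scene [230. 192.] 115.3 ((663.78857421875, -252.67489624023438), 22.483505249023438)
scene [440. 313.] 353.3 ((557.261474609375, 306.80657958984375), 11.444718360900879)
scene [386. 367.] 115.3 ((563.62109375, 261.15625), 22.298686981201172)
scene [345. 399.] 115.3 ((657.507080078125, 278.4440002441406), 22.40474510192871)
side [329. 187.] 114.3 ((655.389892578125, 274.486572265625), 23.439022064208984)
side [296. 195.] 114.4 ((563.769775390625, 257.2867126464844), 23.880273818969727)
side [251. 207.] 116.1 ((438.7192687988281, 220.34080505371094), 23.012529373168945)
side [403. 329.] 114.8 ((662.6996459960938, -255.04627990722656), 22.346538543701172)
```

View pics/endside.png

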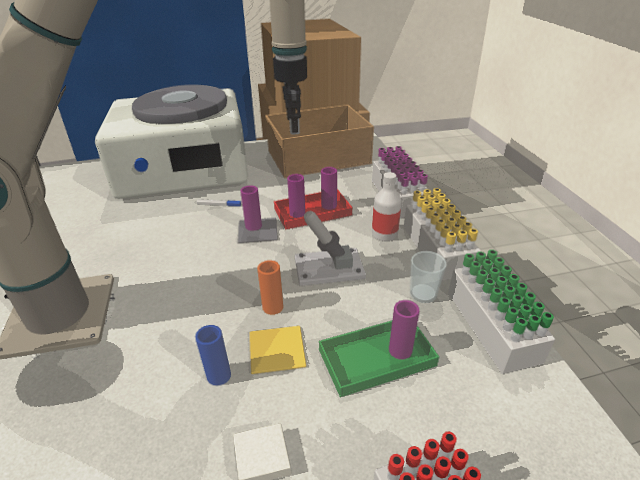

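The tested sleeve stands upright in the red tray at (296,195), the waiting one is still on the grey mat at (251,207), and everything else is in place.

```bash
python3 -c "
from cell import ctrl;print(ctrl.finish_job())"
```

```text
the job is handed in; nothing more can be done
None
```

The sleeve from the yellow mat is choked: it stopped 40 mm short of the collar, so I left it standing in the near half of the red tray, released and upright, and handed the job in at about 18 s of the 45 s allowed.

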